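# Refill the token hopper from a covered scoop

### The arm

A 6-joint arm with a two-finger parallel gripper is mounted at the origin on the work surface. World frame = base frame: x ahead of the robot, y to its left, z up, the work surface at z = 0. Lengths are in m, angles in rad, forces in N, time in s.
With the tool pointing down it reaches from about 0.25 to 0.775 m from the base axis. Payload 4 kg.
Tool frame: the origin (TCP) lies at the very end of the fingers, on their centre line; the grasp point (between the pads) lies 19 mm behind it; z points along the fingers, y is the line along which they close (so a half turn about z gives the same grasp; the last joint's range is limited). The gripper opens to 85 mm and grips with 20 to 120 N. Pads are 22 mm wide; open, the fingers measure 114 mm over their backs; the gripper's body (76 mm by 85 mm) begins 54 mm behind the grasp point. The pads swing forward as they close: fully open they stand 13 mm farther back than shut.
Start: joints at [1.167, 0.087, 1.371, -0, 1.684, -0.103], TCP at [0.163, 0.525, 0.231] pointing down, gripper open.
Joint ranges: [-3.1, 3.1], [-0.76, 2.03], [0.27, 2.55], [-1.08, 4.22], [0.17, 2.65], [-2.57, 2.57]. Speed limits (rad/s): [2.79, 2.79, 3.14, 3.14, 3.14, 3.14].

### API

Orientations are given as a unit quaternion [w, x, y, z].
In Python, from rig import robot, hand, ik, status, snapshot, camera_info, workorder gives the robot as it stands. Calls block until the motion is done:
- robot.move_to(position, orientation): joint-space move of the TCP to a pose.
- robot.movel(position, vel=0.15, rot=None, max_force=None): straight line of the TCP; rot=None keeps the orientation; vel is the mean speed in m/s. With max_force (N) it stops when the force on the tool has changed by that much, and returns True; else False.
- robot.goto_joints(angles): joint-space move.
- hand.open_jaws() and hand.grab(newtons=None): open the fingers fully, or close them until they stop; newtons is the grip in N (None keeps the last).
- robot.hold(seconds).
- ik(position, orientation): joint angles nearest the present ones, or None.
- status.get_state(): the state.
- snapshot(name): name is "side" or "top"; returns (picture, depth): 400x640x3 uint8, blue, green, red; 400x640 float32, m along the optical axis (not along the pixel's ray), 0 where there is no reading.
- camera_info(name): a dict with "fx", "fy", "cx", "cy" (pixels), "cam_to_world" (4x4, takes a point from camera to world coordinates). Camera axes: x right, y down, z forward; pixel columns grow to the right and rows downward; lengths in m; the calibration is good to about 2 mm. A picture is of the moment at which its call begins. camera_info takes no time and is no camera call.
A pose or a line that the arm cannot do raises robot.IKError and nothing moves.
- workorder.finish_job(): hands the job in; it is judged then, once.
The state is a dict: "clock": time; "qpos": joint angles; "dq": joint speeds; "joint_torque": joint torques, N m; "eef_pos": TCP position; "orientation": TCP orientation; "wrist_force": force on the tool from outside, world axes, zero at the start; "ft_torque": the same for the moment, N m; "width": opening from 0.0 (shut) to 1.0 (fully open); "gripper_force": force on a finger pad.
Only numpy, scipy, OpenCV 4.12 (cv2) and the standard library are available. Lean on these libraries where they do the work, as an engineer would, in place of code of your own. Each camera call takes 0.05 s, during which the arm holds its last target. There are 200 camera calls.

### The job

Refill the photobooth's token hopper: pinch the covered scoop's red and yellow fins together so that its loose lid is held fully shut, carry it like that to the green pad, set it down there and then slide the lid all the way aside. Tip the three brass tokens out into the steel hopper from close above its rim, and stand the empty scoop upright back on the pad. Leave the other things on the shelf where they are.

Things in the scene. Friction and masses are not known exactly. Their poses are not given: they have to be found in the camera images.
- scoop: Aluminium covered scoop, loose, about 240 g with lid: 90 mm long (its x) by 60 mm wide (y), walls to 35 mm high, 3 mm thick. Origin: centre of its underside; z up. The end at -x has no wall of its own (the pouring mouth); the floor is flat at 3 mm and the rear (+x) and both sides are walled. A red upright fin is fixed on the +y side (see point scoop_fin). The yellow lid covers the top (lid top 39 mm above the underside) and, with a down-turned flap, the mouth.
- scoop_fin (a point): Point to grip on the scoop's fixed red fin: at x 0, y +33, z 62 mm of the scoop. The fin is 30 mm along x, 6 mm thick along y (y +30 to +36) and its top is 82 mm above the scoop's underside. The scoop can be lifted by this fin alone.
- scoop_lip (a point): Middle of the mouth's floor edge over which the tokens leave: x -45, y 0, z 3 mm of the scoop. Tipping the scoop so that this end goes down (65 to 75 degrees is plenty) empties it once the lid is aside.
- lid_fin: Yellow upright fin on the lid, 30 mm along the scoop's x, 6 mm thick along y, 44 mm high. Origin: centre of the fin's foot, on the lid, 38 mm above the scoop's underside; top at 82 mm. Its axes are the scoop's. With the lid shut it is centred at scoop y -16, so the two fins stand 43 mm apart inside and 55 mm over their outsides; it moves to -y as the lid opens; fully aside, the lid juts out 61 mm beyond the scoop's -y wall at 35 mm height (its flap reaches down to 4 mm).
- lid (a joint): Opening of the scoop's lid, m: 0 shut (against a stop), 0.055 fully aside (stop). It slides to the scoop's -y in runners that keep it on the scoop but run loosely (about 0.15 N to slide), so it moves whenever it is not held and the scoop tilts or is jolted sideways. It starts a few mm ajar; squeezing both fins together shuts it.
- token1: Brass token, loose, 24 mm diameter, 5 mm thick, 14 g, inside the scoop at the start. Origin: centre of its underside.
- token2: Brass token like token1.
- token3: Brass token like token1.
- hopper: Steel token hopper, fixed: open-topped box 130 x 130 mm outside, 60 mm high, walls and floor 4 mm. Origin: centre of its underside. A small grey gear motor (34 x 70 x 46 mm) is on its +x side. It stands left or right of the pad.
- pad: Green rubber pad, fixed to the shelf: 170 mm (x) by 150 mm (y), 4 mm thick. Origin: centre of its underside.
- bearing: Bystander, loose: bronze flange bearing, flange 64 mm diameter, 30 mm high. Origin: centre of its underside.
- grille: Bystander, loose: blue plastic fan grille lying flat, 120 x 120 x 10 mm. Origin: centre of its underside.
- coin_plate: Bystander, loose: chrome coin plate lying flat, 70 x 110 x 4 mm. Origin: centre of its underside.
- driver: Bystander, loose: screwdriver lying along its x, nearly 0.2 m long.
There are look-alikes about, which are no part of the job. Several things look just like the pad: the one meant starts farthest to the robot's left.

How it is judged:
On the way, in this order (a step that is already met when the one before it is completed fails the run):
1. the scoop is lifted clear of the shelf with the fingers pressing on the lid's fin and the lid shut (within 4 mm) (height (world z) of scoop above 0.04 m and value of joint lid below 0.004 m and contact force between the fingers and lid_fin above 1 N), for 0.3 s.
2. the scoop is set down upright on the pad, lid still shut (within 8 mm) (horizontal distance between scoop and pad below 0.06 m and height (world z) of scoop below 0.012 m and angle between scoop's own z axis and vertical below 0.1 rad and value of joint lid below 0.008 m and linear speed of scoop below 0.03 m/s), for 0.2 s.
3. the lid is slid aside (at least 45 mm) while the scoop stands on the pad (horizontal distance between scoop and pad below 0.06 m and height (world z) of scoop below 0.012 m and angle between scoop's own z axis and vertical below 0.1 rad and value of joint lid above 0.045 m), for 0.2 s.
4. the scoop is tipped above the hopper (more than 40 degrees) (angle between scoop's own z axis and vertical above 0.7 rad and horizontal distance between scoop_lip and hopper below 0.09 m and height (world z) of scoop_lip above 0.05 m), for 0.1 s.
At the end, for the whole second after the job is handed in: All three tokens lie inside the hopper at rest, and the scoop stands upright (within 0.1 rad) on the pad, its centre within 60 mm of the pad's centre, at rest and released; the lid may be open or shut (x of token1 in the frame of hopper between -0.062 and 0.062 m and y of token1 in the frame of hopper between -0.062 and 0.062 m and z of each of token1, token2, token3 in the frame of hopper below 0.05 m and linear speed of each of token1, token2, token3 below 0.03 m/s and x of token2 in the frame of hopper between -0.062 and 0.062 m and y of token2 in the frame of hopper between -0.062 and 0.062 m and x of token3 in the frame of hopper between -0.062 and 0.062 m and y of token3 in the frame of hopper between -0.062 and 0.062 m and horizontal distance between scoop and pad below 0.06 m and height (world z) of scoop below 0.012 m and angle between scoop's own z axis and vertical below 0.1 rad and linear speed of scoop below 0.02 m/s and contact force between the fingers and scoop below 0.1 N); the robot touches nothing.
It fails at once if the scoop is carried from its starting place to the pad with its lid more than 12 mm open (height (world z) of scoop above 0.025 m and value of joint lid above 0.012 m and horizontal distance between scoop and pad above 0.12 m and horizontal distance between scoop and hopper above 0.38 m).
It fails at once if the scoop is tipped (over 0.9 rad) with its lip higher than 0.2 m above the shelf (angle between scoop's own z axis and vertical above 0.9 rad and height (world z) of scoop_lip above 0.2 m).
It fails at once if the bearing, grille, coin plate or screwdriver is moved more than 20 mm (distance of any of bearing, grille, coin_plate, driver from where it was at the start of the episode above 0.02 m).
It also fails if it takes over 67 s, if anything falls off the work surface, if the arm or the gripper's body presses on something with over 40 N, if the wrist force passes 120 N, or if a joint passes its speed limit or range.

## Working session

There is one attempt and no reset: what is moved stays moved. The work goes in short steps, each a Python script; the robot and the scene stay as the last script left them, time stands still between calls to the robot, and variables do not carry over. Pictures are saved under pics/ and viewed, at most 10 in all, crops included, and the job is handed in when it is done.

```bash
ls; mkdir -p pics; cat > h.py <<'E'
import numpy as np, cv2
from rig import robot, hand, ik, status, snapshot, camera_info, workorder
def cloud(name):
    p,d=snapshot(name); c=camera_info(name); v,u=np.mgrid[:400,:640]
    P=np.stack([(u-c['cx'])/c['fx']*d,(v-c['cy'])/c['fy']*d,d,np.ones_like(d)],-1)@np.array(c['cam_to_world']).T
    P=P[...,:3]; P[d==0]=np.nan
    return p,P
E
python3 - <<'E'
from h import *
for n in('top','side'):
    p,P=cloud(n); cv2.imwrite(f'pics/{n}0.png',p); np.savez(f'{n}0.npz',p=p,P=P)
    print(n,camera_info(n))
print(status.get_state())
E
```

```text
pics
top {'fx': 369.82288267752966, 'fy': 369.82288267752966, 'cx': 320.98597840981193, 'cy': 191.69450598530315, 'cam_to_world': array([[ 0.05052699, -0.97802501,  0.20227234,  0.32575727],
       [-0.99870339, -0.04821963,  0.01632195, -0.08162353],
       [-0.00620978, -0.20283477, -0.97919329,  1.16760389],
       [ 0.        ,  0.        ,  0.        ,  1.        ]])}
side {'fx': 473.3586848833438, 'fy': 473.3586848833438, 'cx': 316.23433389903806, 'cy': 207.65990535153202, 'cam_to_world': array([[-0.99770458, -0.0419198 ,  0.05318169,  0.49609072],
       [-0.06713431,  0.71509812, -0.69579284,  0.77706546],
       [-0.00886263, -0.69776602, -0.71627092,  0.93578714],
       [ 0.        ,  0.        ,  0.        ,  1.        ]])}
{'clock': 0.1, 'qpos': array([ 1.16691515e+00,  8.79226635e-02,  1.37209940e+00,  2.51493980e-05,
        1.68361722e+00, -1.03101443e-01]), 'dq': array([-0.00101854, -0.00020523, -0.00624529,  0.00057529, -0.00195487,
        0.00148699]), 'joint_torque': array([ 1.76423870e-03, -3.53014112e+01, -3.14219964e+01, -2.02085707e-04,
        7.96477165e-03, -1.52125403e-05]), 'eef_pos': array([0.16276685, 0.52489648, 0.23023535]), 'orientation': array([-2.68728822e-04,  1.49822145e-01,  9.88712434e-01, -9.87477627e-04]), 'wrist_force': array([-0.55646905, -0.80209194, -0.09327044]), 'ft_torque': array([ 0.03747769, -0.03868653, -0.01381348]), 'gripper_force': 0.0, 'width': 1.0008244930773558}
```

View pics/top0.png

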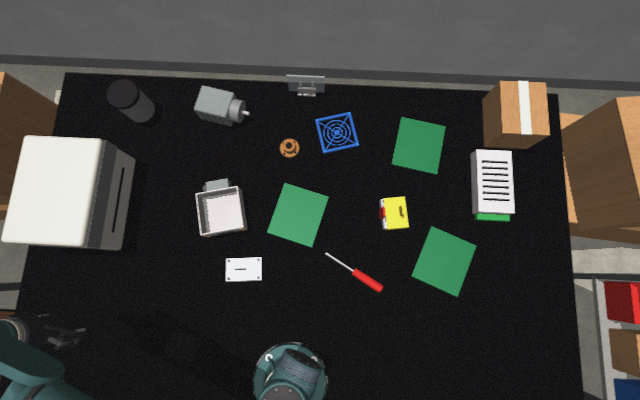

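View pics/side0.png

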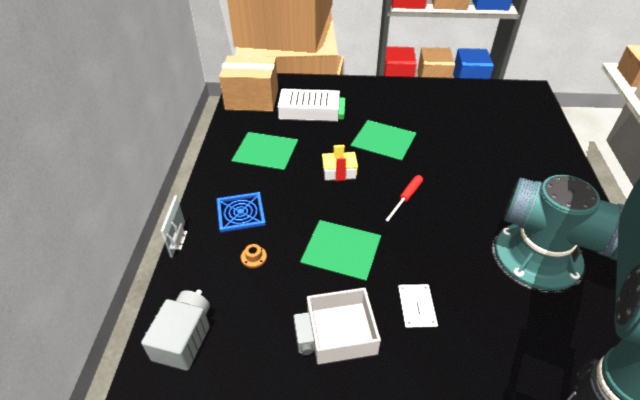

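The top view shows pad candidates at (298,214), (419,145) and (444,261), plus a green edge under the white box at (493,216). Image left is the robot's left, so (298,214) is the pad meant. The hopper is at (221,211), and the scoop at (394,213) has its red fin facing left (+y).

```bash
cat > meas.py <<'E'
from h import *
def rect(name,X): 
    (c,s,a)=cv2.minAreaRect((X[:,:2]*1000).astype(np.float32)); print(name,len(X),np.round(c),np.round(s),round(a,1),'z',np.round(np.percentile(X[:,2],[2,50,98])*1000))
def masks(p,P):
    hsv=cv2.cvtColor(p,cv2.COLOR_BGR2HSV).astype(int); H,S,V=hsv[...,0],hsv[...,1],hsv[...,2]
    return dict(red=((H<8)|(H>172))&(S>140)&(V>80),yellow=(H>20)&(H<35)&(S>120)&(V>80),green=(H>50)&(H<80)&(S>120)),
def box(P,lo,hi): return ((P>lo)&(P<hi)).all(-1)
E
python3 - <<'E'
from meas import *
for n in('top','side'):
    f=np.load(n+'0.npz');p,P=f['p'],f['P']; m=masks(p,P)[0]
    print(n)
    g=(m['green']&(np.abs(P[...,2]-.004)<.015)).astype(np.uint8)
    k,l,st,c=cv2.connectedComponentsWithStats(g)
    for i in range(1,k):
        if st[i,4]>150: rect('green',P[l==i])
    Q=P[m['yellow']&(P[...,2]>.02)&(P[...,2]<.1)]; s0=np.nanmedian(Q,0); print(s0)
    near=np.linalg.norm(P[...,:2]-s0[:2],axis=-1)<.12
    for c in('yellow','red'):
        Q=P[m[c]&near]
        rect(c,Q); 
        for a,b in((.03,.045),(.05,.09),(.075,.09)):
            q=Q[(Q[:,2]>a)&(Q[:,2]<b)]
            if len(q)>4: rect(f' {c}{a}',q)
    # hopper
    ho=box(P,[.3,.05,.05],[.65,.33,.07]) 
    k,l,st,c=cv2.connectedComponentsWithStats(ho.astype(np.uint8))
    for i in range(1,k):
        if st[i,4]>40: rect('rim?',P[l==i]); print(c[i])
p=cv2.imread('pics/top0.png'); q=cv2.imread('pics/side0.png')
a=cv2.resize(p[190:240,365:425],(480,400),interpolation=cv2.INTER_CUBIC);b=cv2.resize(q[135:195,310:370],(400,400),interpolation=cv2.INTER_CUBIC)
c=cv2.resize(p[170:270,190:350],(480,300))
cv2.imwrite('pics/c1.png',np.hstack([a,b])[:, :800])
E
```

```text
top
green 2312 [ 741. -376.] [154. 175.] 79.5 z [-1.  4.  9.]
green 2578 [490.   9.] [154. 174.] 75.1 z [-1.  5.  9.]
green 2809 [ 369. -453.] [156. 174.] 68.3 z [-1.  4.  9.]
[ 0.50411901 -0.29468363  0.03948762]
yellow 713 [ 511. -301.] [104.  79.] 8.6 z [-1. 39. 82.]
 yellow0.03 591 [ 506. -294.] [96. 65.] 7.7 z [35. 39. 43.]
 yellow0.05 45 [ 510. -306.] [30.  7.] 6.9 z [55. 79. 84.]
 yellow0.075 26 [ 510. -307.] [30.  6.] 5.2 z [77. 82. 85.]
red 50 [ 500. -250.] [26.  6.] 9.6 z [24. 67. 85.]
 red0.03 7 [ 498. -248.] [18.  1.] 5.6 z [32. 36. 42.]
 red0.05 34 [ 499. -250.] [26.  5.] 5.9 z [51. 78. 85.]
 red0.075 21 [ 499. -250.] [26.  5.] 6.9 z [76. 82. 85.]
rim? 354 [483. 245.] [133. 131.] 13.5 z [51. 60. 65.]
[217.82768362 209.99152542]
side
green 1689 [ 371. -456.] [165. 179.] 68.4 z [-3.  2.  7.]
green 1801 [ 743. -378.] [166. 178.] 79.7 z [-2.  3.  7.]
green 3268 [493.   7.] [160. 176.] 74.9 z [-2.  3.  7.]
[ 0.50770354 -0.30495655  0.05695563]
yellow 251 [ 508. -332.] [108. 176.] 8.2 z [-4. 42. 82.]
 yellow0.03 51 [ 507. -295.] [96. 69.] 6.7 z [33. 38. 45.]
 yellow0.05 104 [ 507. -278.] [30. 69.] 7.4 z [51. 69. 82.]
 yellow0.075 30 [ 496. -286.] [28. 66.] 33.4 z [75. 79. 83.]
red 201 [ 503. -249.] [28. 12.] 9.3 z [-1. 37. 81.]
 red0.03 37 [ 503. -249.] [27. 11.] 6.7 z [31. 37. 45.]
 red0.05 71 [ 503. -249.] [23.  8.] 11.2 z [51. 66. 83.]
 red0.075 15 [ 503. -249.] [22.  6.] 25.5 z [78. 79. 83.]
rim? 712 [485. 244.] [130. 135.] 13.6 z [51. 58. 62.]
[343.32303371 320.44803371]
```

View pics/c1.png

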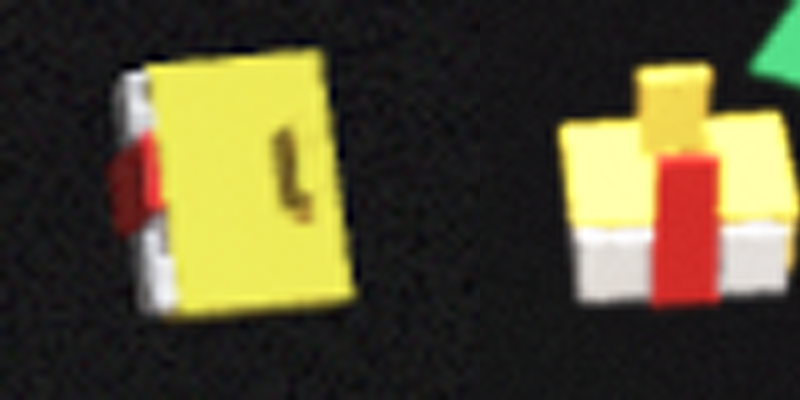

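The crop shows the red fin at (130,185) in the top view, on the left (+y) side, with the yellow fin at (290,175) and a slight gap that means the lid is ajar. The sizes fit: fin tops are at 82 mm, the lid at 39 mm, the pad is 154 x 174 mm and the hopper rim is at 60 mm. I put the scoop at about (505,-282) mm with yaw 7.5°, the pad at (491,8), and the hopper at (484,245) with yaw 13.5°.

Next I'll check reach for all the key poses, then grip and lift.

```bash
cat > sc.py <<'E'
from meas import *
from scipy.spatial.transform import Rotation as Ro
PAD=np.array([.491,.008]); HOP=np.array([.484,.245])
def RS(yaw,pitch=0): # scoop rotation, pitch>0: -x end down
    return Ro.from_euler('z',yaw,degrees=True)*Ro.from_euler('y',-pitch,degrees=True)
def tcp(org,yaw,pt,pitch=0,flip=False,ref=(0,0,0)):
    """TCP pose such that scoop point ref is at org and the TCP sits at scoop point pt (m)"""
    R=RS(yaw,pitch); T=R*Ro.from_euler('y',180,degrees=True)
    if flip: T=T*Ro.from_euler('z',180,degrees=True)
    p=np.array(org)+R.apply(np.array(pt)-np.array(ref)); q=T.as_quat()
    return p,np.r_[q[3],q[:3]]
def show(fn,u,v,s,w=240,h=160):
    out=[]
    for n,(cu,cv_) in (('top',u),('side',v)):
        p,P=cloud(n); np.savez(n+'1.npz',p=p,P=P)
        a=p[max(0,cv_-40):cv_+40,max(0,cu-50):cu+50]; out.append(cv2.resize(a,(400,320),interpolation=cv2.INTER_CUBIC))
    cv2.imwrite(fn,np.hstack(out))
E
python3 - <<'E'
from sc import *
for flip in(False,True):
    for nm,a in dict(grip=((.505,-.282,0),7.5,(0,.006,.046)),pad=((*PAD,.004),7.5,(0,.0085,.046)),fin=((*PAD,.004),7.5,(0,.033,.045))).items():
        print(flip,nm,ik(*tcp(*a,flip=flip)))
    for yaw in(7.5,13.5,25):
        for pit in (0,40,70):
            j=ik(*tcp((*HOP,.09),yaw,(0,.033,.045),pit,flip,(-.045,0,.003))); print(flip,yaw,pit,None if j is None else np.round(j,2))
if 1:
    p,q=tcp((.505,-.282,0),7.5,(0,.006,.046))
    robot.move_to(p+[0,0,.12],q)
    robot.movel(p,.12); 
    hand.grab(50); s=status.get_state(); print(s['width'],s['gripper_force'],s['clock'],s['eef_pos'],s['wrist_force'])
    robot.movel(p+[0,0,.02],.05)
    show('pics/lift.png',(394,213),(340,165),0)
E
```

```text
False grip [-0.5995328   0.24903074  1.56248425  0.          1.33007766 -2.30122883]
False pad [-0.08220928  0.06636705  1.76444504  0.          1.31078057 -1.7839053 ]
False fin [-0.03268366  0.06357901  1.76959993  0.          1.30841372 -1.73437968]
False 7.5 0 [ 0.4   0.23  1.41 -0.    1.51 -1.3 ]
False 7.5 40 [ 0.58 -0.23  1.98 -0.41  0.78 -0.92]
False 7.5 70 None
False 13.5 0 [ 0.41  0.22  1.41 -0.    1.5  -1.4 ]
False 13.5 40 [ 0.53 -0.26  2.01 -0.28  0.74 -1.13]
False 13.5 70 None
False 25 0 [ 0.43  0.21  1.43  0.    1.5  -1.58]
False 25 40 [ 0.42 -0.31  2.04  0.02  0.71 -1.6 ]
False 25 70 None
True grip [-0.5995328   0.24903074  1.56248425  0.          1.33007766  0.84036383]
True pad [-0.08220928  0.06636705  1.76444504  0.          1.31078057  1.35768735]
True fin [-0.03268366  0.06357901  1.76959993  0.          1.30841372  1.40721297]
True 7.5 0 [ 0.4   0.23  1.41 -0.    1.51  1.84]
True 7.5 40 [ 0.58 -0.23  1.98 -0.41  0.78  2.22]
True 7.5 70 None
True 13.5 0 [ 0.41  0.22  1.41 -0.    1.5   1.74]
True 13.5 40 [ 0.53 -0.26  2.01 -0.28  0.74  2.01]
True 13.5 70 None
True 25 0 [0.43 0.21 1.43 0.   1.5  1.56]
True 25 40 [ 0.42 -0.31  2.04  0.02  0.71  1.54]
True 25 70 None
0.6222387513224236 55.329689383506775 4.7167 [ 0.50505931 -0.27643526  0.04753751] [0.5160171  1.93758577 5.21330817]
```

View pics/lift.png

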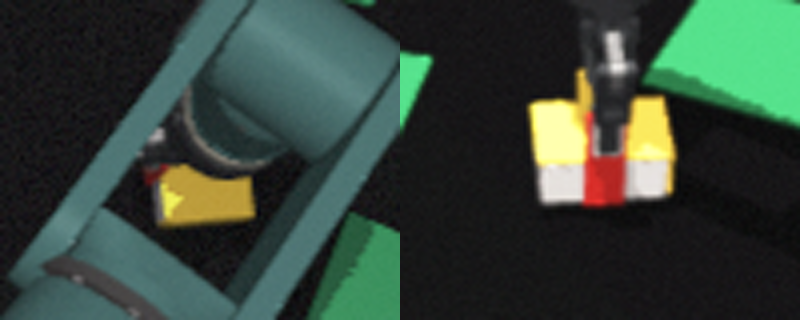

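The lift crop shows the scoop raised level in the gripper with the red fin held and the lid shut. The measured width of 53 mm fits the 55 mm over both fins. Next I'll find a scoop yaw that allows the tip, and carry the scoop to the pad.

```bash
python3 - <<'E'
from sc import *
for yaw in range(-180,180,15):
  r=[]
  for pit in(0,20,45,55,65,72):
    for flip in(False,True):
      j=ik(*tcp((*HOP,.09),yaw,(0,.033,.045),pit,flip,(-.045,0,.003)))
      if j is not None: r.append((pit,flip,list(np.round(j,1))))
  if r and r[-1][0]>=55: print(yaw,*r,sep='\n   ')
s=status.get_state(); p=s['eef_pos']; 
robot.movel(p+[0,0,.05],.1)
t,q=tcp((*PAD,0),7.5,(0,.0085,0)); 
robot.movel([t[0],t[1],p[2]+.05],.12)
z0=.0475+.004
print(robot.movel([t[0],t[1],z0+.008],.08), robot.movel([t[0],t[1],z0-.003],.02,max_force=4))
s=status.get_state(); print(s['eef_pos'],s['width'],s['wrist_force'],s['clock'])
robot.hold(.4)
E
```

```text
-180
   (0, False, [np.float64(0.3), np.float64(-0.0), np.float64(1.7), np.float64(0.0), np.float64(1.5), np.float64(1.9)])
   (0, True, [np.float64(0.3), np.float64(-0.0), np.float64(1.7), np.float64(0.0), np.float64(1.5), np.float64(-1.2)])
   (20, False, [np.float64(0.3), np.float64(0.3), np.float64(1.4), np.float64(0.1), np.float64(1.8), np.float64(1.8)])
   (20, True, [np.float64(0.3), np.float64(0.3), np.float64(1.4), np.float64(0.1), np.float64(1.8), np.float64(-1.3)])
   (45, False, [np.float64(0.2), np.float64(0.6), np.float64(1.1), np.float64(0.2), np.float64(2.2), np.float64(1.8)])
   (45, True, [np.float64(0.2), np.float64(0.6), np.float64(1.1), np.float64(0.2), np.float64(2.2), np.float64(-1.3)])
   (55, False, [np.float64(0.2), np.float64(0.7), np.float64(0.9), np.float64(0.2), np.float64(2.4), np.float64(1.9)])
   (55, True, [np.float64(0.2), np.float64(0.7), np.float64(0.9), np.float64(0.2), np.float64(2.4), np.float64(-1.3)])
   (65, False, [np.float64(0.2), np.float64(0.9), np.float64(0.8), np.float64(0.3), np.float64(2.6), np.float64(1.9)])
   (65, True, [np.float6
[... 23407 characters left out ...]
  (55, True, [np.float64(0.1), np.float64(0.7), np.float64(1.1), np.float64(0.4), np.float64(2.3), np.float64(-1.1)])
   (65, False, [np.float64(0.1), np.float64(0.8), np.float64(1.0), np.float64(0.5), np.float64(2.4), np.float64(2.1)])
   (65, True, [np.float64(0.1), np.float64(0.8), np.float64(1.0), np.float64(0.5), np.float64(2.4), np.float64(-1.0)])
   (72, False, [np.float64(0.1), np.float64(0.9), np.float64(0.9), np.float64(0.6), np.float64(2.5), np.float64(2.2)])
   (72, True, [np.float64(0.1), np.float64(0.9), np.float64(0.9), np.float64(0.6), np.float64(2.5), np.float64(-1.0)])
False True
[0.49020703 0.01645171 0.05158348] 0.6176431824459467 [ 0.13891792 -0.25490848  4.09985504] 9.9
```

Set down with the lid held shut (width 0.62). I'll tip with a scoop yaw of about 95° and the hand flipped, so the hand comes in over the pad. Next: release, retreat and re-measure.

```bash
cat >> sc.py <<'E'
def fins():
    p,P=cloud('top'); m=masks(p,P)[0]; Q={}
    for c in('red','yellow'):
        b=m[c]&box(P,[.35,-.17,.07],[.63,.17,.095]); rect(c,P[b]); Q[c]=P[b][:,:2].mean(0)
    b=m['yellow']&box(P,[.35,-.17,.03],[.63,.17,.05])
    if b.sum()>50: rect('lid',P[b])
    print(status.get_state()['clock']); return p,Q
E
python3 - <<'E'
from sc import *
hand.open_jaws()
p=status.get_state()['eef_pos']
robot.movel(p+[0,0,.08],.15)
hand.grab(20)
t,q=tcp((*PAD,.004),7.5,(0,.0085,.047),flip=True)
robot.goto_joints(ik(t+[-.1,-.15,.12],q))
p,Q=fins(); cv2.imwrite('pics/pad.png',cv2.resize(p[150:290,200:420],(800,509)))
E
```

```text
red 20 [487.  42.] [28.  3.] 5.0 z [72. 85. 87.]
yellow 22 [493.  -6.] [27.  5.] 6.8 z [73. 85. 89.]
lid 623 [490.   6.] [95. 65.] 8.2 z [38. 43. 48.]
14.5667
```

View pics/pad.png

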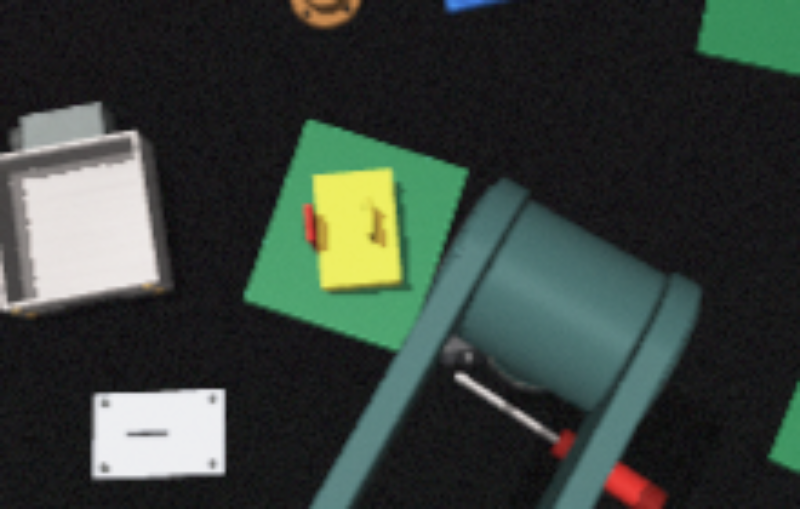

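The crop shows the scoop level on the green pad at (358,230), lid shut and fins 48 mm apart, all as predicted. Now I'll push the lid open with closed fingers between the fins.

```bash
python3 - <<'E'
from sc import *
S=np.array([.4905,.0085,.004]); yaw=7.5
A,q=tcp(S,yaw,(0,.0085,.056),flip=True)
robot.move_to(A+[0,0,.10],q)
print(robot.movel(A,.08,max_force=8))
B,_=tcp(S,yaw,(0,.0085-.060,.056),flip=True)
print(robot.movel(B,.06,max_force=8)); s=status.get_state(); print(s['eef_pos']-A,s['wrist_force'])
B=s['eef_pos'];up,_=tcp(S,yaw,(0,.0085-.045,.156),flip=True)
robot.movel(B+RS(yaw).apply([0,.006,0]),.08); 
robot.movel(B+RS(yaw).apply([0,.006,.09]),.15)
hand.open_jaws()
t,q=tcp(S,yaw,(-.1,-.2,.16),flip=True); robot.goto_joints(ik(t,q))
p,Q=fins(); d=Q['red']-Q['yellow']; print(np.linalg.norm(d)-.049)
cv2.imwrite('pics/open.png',cv2.resize(p[150:290,200:420],(800,509)))
E
```

```text
False
False
[ 7.73961315e-03 -5.92488354e-02 -3.27767379e-05] [ 0.88193029 -0.00435974 -0.52346067]
red 20 [487.  41.] [29.  3.] 5.0 z [77. 85. 90.]
yellow 21 [501. -58.] [28.  6.] 10.0 z [76. 87. 90.]
lid 606 [498. -46.] [96. 64.] 8.9 z [39. 43. 48.]
20.4667
0.05158463795247284
```

View pics/open.png

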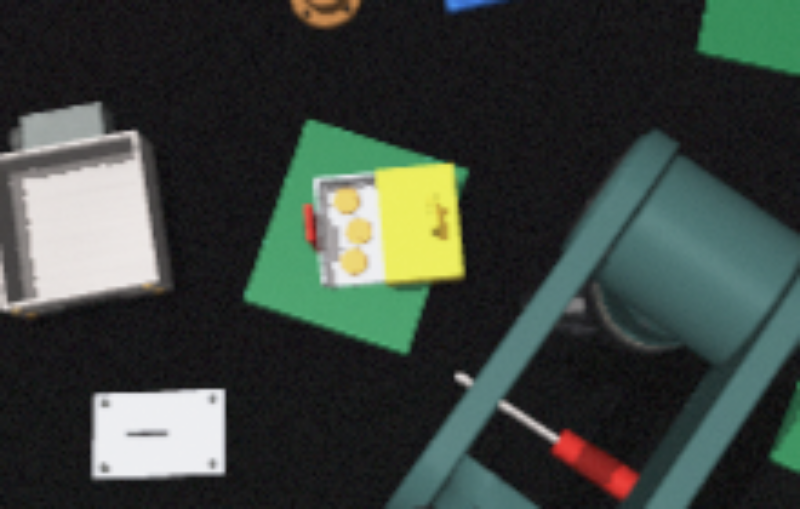

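Lid open by about 52 mm with the scoop unmoved; the three tokens show at (347,200), (358,230) and (353,261). Now I'll take the red fin alone, lift, and carry to pitch 0 above the hopper.

```bash
python3 - <<'E'
from sc import *
S=np.array([.4905,.0085,.004]); yaw=7.5; G=(0,.033,.044); LIP=(-.045,0,.003); Y=95
A,q=tcp(S,yaw,G,flip=True)
robot.move_to(A+[0,0,.10],q); print(robot.movel(A,.1,max_force=8))
hand.grab(100); s=status.get_state(); print(s['width'],s['gripper_force'],s['eef_pos']-A)
robot.movel(A+[0,0,.11],.08)
H=(HOP[0],HOP[1]+.02,.095)
B,qb=tcp(H,Y,G,0,True,LIP)
M=(A+[0,0,.11]+B)/2; M[2]=A[2]+.11
for z in (A[2]+.11,): robot.movel([B[0],B[1],z],.10,rot=qb)
robot.movel(B,.08)
s=status.get_state(); print(s['clock'],s['width'],s['wrist_force'],s['qpos'])
show('pics/over.png',(225,205),(343,300),0)
E
```

```text
False
0.06012229045977596 98.19104790687561 [ 2.40624201e-04 -8.38550447e-05  2.26349223e-04]
28.1083 0.05897569223769419 [ 0.51036037 -0.0586889  -2.35566918] [4.96928575e-01 1.09633635e-01 1.53941582e+00 4.24766793e-06
 1.49519407e+00 4.09708032e-01]
```

View pics/over.png

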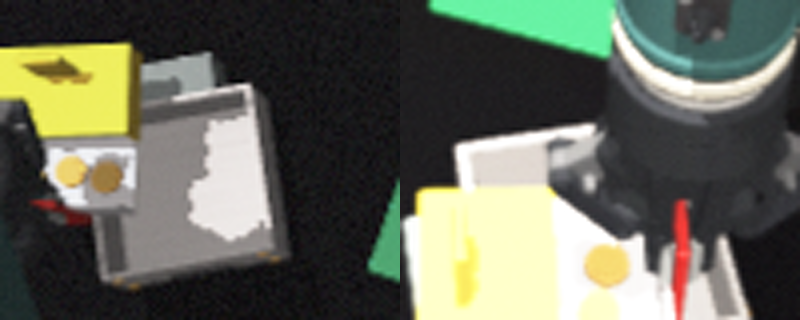

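The top crop shows the scoop held level, lid aside, tokens at (70,172) and (105,175), mouth lip at x≈135 inside the hopper's rim (90–280). Tip with the lip held still.

```bash
python3 - <<'E'
from sc import *
G=(0,.033,.044); LIP=(-.045,0,.003); Y=95; H=(HOP[0],HOP[1]+.02,.095)
prev=status.get_state()['eef_pos']
for pit in (12,24,34,44,54,64,72):
    p,q=tcp(H,Y,G,pit,True,LIP)
    robot.movel(p,.05,rot=q)
robot.hold(.6); s=status.get_state(); print(s['clock'],s['width'],s['wrist_force'])
show('pics/tip.png',(225,205),(343,300),0)
E
```

```text
31.375 0.057457032303421564 [-0.45941646 -0.68008671 -2.54908058]
```

View pics/tip.png

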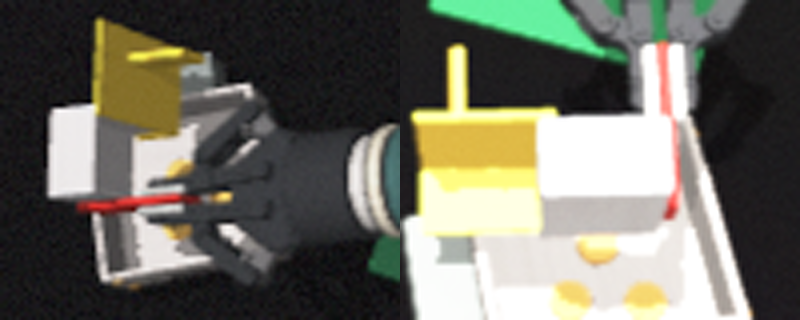

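All three tokens lie in the hopper (side crop: (597,247), (572,300), (645,300)). Returning to the pad.

```bash
python3 - <<'E'
from sc import *
S=np.array([.4905,.0085,.004]); yaw=7.5
G=(0,.033,.044); LIP=(-.045,0,.003); Y=95; H=(HOP[0],HOP[1]+.02,.095)
for pit in (55,35,15,0):
    p,q=tcp(H,Y,G,pit,True,LIP); robot.movel(p,.08,rot=q)
A,q=tcp(S,yaw,G,flip=True)
robot.movel(p+[0,0,.02],.1)
robot.movel(A+[0,0,.11],.1,rot=q)
robot.movel(A+[0,0,.012],.1)
print(robot.movel(A+[0,0,-.001],.02,max_force=4)); s=status.get_state(); print(s['eef_pos']-A,s['wrist_force'],s['clock'])
hand.open_jaws(); robot.hold(.2)
robot.movel(s['eef_pos']+[0,0,.1],.12)
t,q=tcp(S,yaw,(-.1,-.2,.16),flip=True); robot.goto_joints(ik(t,q)); robot.hold(.3)
p,Q=fins()
cv2.imwrite('pics/end.png',cv2.resize(p[150:290,190:410],(800,509)))
_,P=cloud('side'); cv2.imwrite('pics/end_s.png',_)
E
```

```text
True
[-1.74067411e-04  9.06115069e-05  2.15889377e-04] [ 0.38229281 -0.1380196   3.66145621] 38.225
red 19 [486.  41.] [28.  3.] 3.9 z [73. 85. 90.]
yellow 23 [500. -58.] [30.  6.] 11.1 z [82. 86. 90.]
lid 602 [497. -46.] [95. 65.] 7.6 z [39. 43. 48.]
41.5167
```

View pics/end.png

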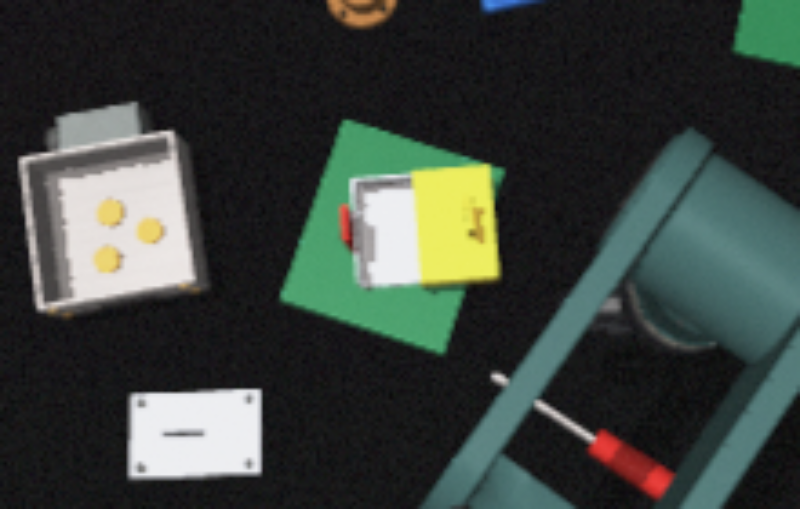

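The three tokens lie flat in the hopper at (110,212), (150,230) and (108,259). The empty scoop stands upright on the pad, released.

```bash
python3 -c "
from rig import workorder; print(workorder.finish_job())"
```

```text
the job is handed in; nothing more can be done
None
```

I handed the job in at about 42 s: the last picture shows all three tokens in the hopper and the empty scoop upright and released on the leftmost green pad; no verdict came back.

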